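# Swing the tumbler cradle to its index clip and reclamp it

### The job

Set the tumbler cradle to the angle marked by the little steel clip on its scale: back the clamp knob off to its loose stop, swing the cradle by its upright post until the pointer stands at the clip's mark, and turn the knob tight again by feel, firm but not overtightened. Do not force the cradle round while it is clamped, leave the cradle standing at the mark with the knob tight, and leave the stones, tools, jars, sieve pan and start button alone.

Things in the scene. Friction and masses are not known exactly. Their poses are not given: they have to be found in the camera images.
- swivel_base: Fixed grey-painted round swivel base (250 mm across, 12 mm thick) bolted to the bench, with a scale plate of 5-degree ticks reaching 203 mm out on its front side. Origin: on the vertical pivot axis at bench level; z up; its -x points to the middle of the scale.
- cradle: The swinging head: aluminium turntable (230 mm across, top 30 mm up) with a grey deck and rubber barrel on rollers (top 160 mm up), about 3 kg. Origin on the pivot axis at bench level; z up; -x points along pointer and swing post. Turns within 0.75 rad either side of the scale's middle; unclamped it drags with about 3.5 N at the post.
- swing_post (a point): Grip point of the plain round steel swing post standing on the cradle's front nose: 16 mm diameter, from 50 to 124 mm above the bench, 150 mm from the pivot axis; this point is on its axis, 100 mm above the bench. Push or grip it to swing the cradle.
- pointer_tip (a point): Tip of the thin steel pointer blade under the nose, 172 mm from the pivot axis, 16 mm above the bench, directly in line with pivot and swing post.
- index_clip: Small steel saddle clip (16 x 14 x 12 mm) fixed on the outer edge of the scale plate. Body origin on the pivot axis at bench level; its -x points from the pivot to the clip's mark.
- clip_mark (a point): The angle mark: inner end of the clip's thin blade, 172 mm from the pivot axis, 16 mm above the bench. The pointer tip coincides with it when the cradle is at the right angle.
- clamp_knob: The clamp knob: black hub 38 mm across with one flat steel arm carrying an upright black grip post. Origin on the hub's vertical axis, 64 mm above the bench; z up. Clockwise from above tightens, anticlockwise loosens; its loose end stop is about 1.4 rad anticlockwise of where it stands at the start (clamped). It stays where it is left.
- knob_post (a point): Point on the axis of the knob's upright round grip post (14 mm diameter, 77 to 127 mm above the bench), 108 mm above the bench, 80 mm from the knob axis. Turning the free knob takes 8 to 9 N here, square to the arm; once the shoe bites, the push rises, at first slowly, then by about 4 N per 0.1 rad. Properly tight: about 13 N (11 to 15 N); over 16.5 N is overtightened.
- knob_axis (a point): Point on the vertical axis on which the clamp knob turns, 108 mm above the bench.
- clamp_shoe: Steel strap whose shoe the knob presses on the turntable's rim; origin on the pivot axis; moves a few mm up and down. Properly tight: about 55 N (20 to 85). The rim rises in a shallow ramp on part of its round, so the knob angle at which it bites differs widely from one cradle angle to another and must be felt; backed off only part way, the shoe bites again as the cradle swings.
- start_button (a joint): Black push button (28 mm across) on the grey switch box at the far left of the cradle: travel in m, 0 = not pressed. To be left alone.
- rhodonite_pebble: Loose pink pebble, 40 mm across and 24 mm high, by the knob; origin under its centre. Bystander.
- agate_pebble: Loose grey-brown pebble, 47 mm across and 29 mm high, front left; origin under its centre. Bystander.
- grit_scoop: Loose steel scoop, a 90 x 60 x 32 mm tray with a round handle to its -x, 190 mm long overall; origin under the middle of the tray. Bystander.
- sieve_pan: Loose perforated aluminium sieve pan, 190 mm across, 50 mm high; origin under its centre. Bystander.
- grit_jar: Loose jar, 64 mm across, 100 mm high, on the right; origin under its centre. Bystander.
- polish_jar: Loose jar, 56 mm across, 85 mm high, on the right; origin under its centre. Bystander.
- scrub_brush: Loose brush lying at the front right; origin under it. Bystander.

How it is judged:
On the way, in this order (a step that is already met when the one before it is completed fails the run):
1. the clamp is loosened: the shoe no longer presses on the rim (contact force between clamp_shoe and cradle below 1 N), for 0.2 s.
2. the pointer stands at the clip's mark (within 5 mm) with the clamp still loose (horizontal distance between pointer_tip and clip_mark below 0.005 m and contact force between clamp_shoe and cradle below 1 N), for 0.3 s.
At the end, for the whole second after the job is handed in: the pointer tip is within 5 mm (level) of the clip's mark, the shoe presses on the rim with 20 to 85 N, and cradle and knob are at rest (horizontal distance between pointer_tip and clip_mark below 0.005 m and contact force between clamp_shoe and cradle between 20 and 85 N and angular speed of each of cradle, clamp_knob below 0.05 rad/s); the robot touches nothing.
It fails at once if the clamp is overtightened (over 85 N at the shoe) (contact force between clamp_shoe and cradle above 85 N).
It fails at once if the cradle is forced round while clamped (contact force between clamp_shoe and cradle above 8 N and angular speed of cradle above 0.15 rad/s).
It fails at once if the start button is pressed (value of joint start_button above 0.003 m).
It fails at once if a stone, tool, jar or the sieve pan is moved by more than 20 mm (distance of any of rhodonite_pebble, agate_pebble, grit_scoop, sieve_pan, grit_jar, polish_jar, scrub_brush from where it was at the start of the episode above 0.02 m).
It also fails if it takes over 72 s, if anything falls off the work surface, if the arm or the gripper's body presses on something with over 40 N, if the wrist force passes 120 N, or if a joint passes its speed limit or range.

### The arm

A 6-joint arm with a two-finger parallel gripper is mounted at the origin on the work surface. World frame = base frame: x ahead of the robot, y to its left, z up, the work surface at z = 0. Lengths are in m, angles in rad, forces in N, time in s.
With the tool pointing down it reaches from about 0.375 to 0.975 m from the base axis. Payload 3.8 kg.
Tool frame: the origin (TCP) lies midway between the tips of the shut fingers; the grasp point (between the pads) lies 19 mm behind it; x points along the fingers, y is the direction in which the jaws open and shut, and the axes are right-handed (so a half turn about x gives the same grasp; the last joint's range is limited). The gripper opens to 88 mm and grips with 3 to 60 N. Pads are 18 mm wide; open, the fingers measure 123 mm over their backs; the gripper's body (75 mm by 187 mm) begins 45 mm behind the grasp point.
Start: joints at [1.131, 0.264, 1.604, -0, 1.274, -0.037], TCP at [0.265, 0.621, 0.239] pointing down, gripper open.
Joint ranges: [-2.63, 2.63], [-0.94, 2.18], [0.31, 2.57], [-1.31, 4.45], [0, 2.66], [-2.55, 2.55]. Speed limits (rad/s): [2.57, 2.57, 3.14, 3.14, 3.14, 3.14].

### API

Orientations are given as a rotation vector (axis times angle).
In Python, from cell import manip, inverse_kinematics, cams, order gives the robot as it stands. Calls block until the motion is done:
- manip.move_pose(position, orientation): joint-space move of the TCP to a pose.
- manip.move_linear(position, rate=0.15, rot=None): straight line of the TCP; rot=None keeps the orientation; rate is the mean speed in m/s.
- manip.set_joints(angles): joint-space move.
- manip.set_gripper(opening, force=None): finger opening in m; force is the grip in N (None keeps the last); returns when the fingers have stopped.
- manip.dwell(seconds).
- inverse_kinematics(position, orientation): joint angles nearest the present ones, or None.
- manip.state(): the state.
- cams.capture(name): name is "scene" or "side" or "wrist"; returns a dict with "image" (420x560x3 uint8, blue, green, red), "z_map" (420x560 float32, m along the optical axis (not along the pixel's ray), 0 where there is no reading), "intrinsics" (3x3 intrinsics, pixels), "position" and "orientation" of the camera in the world; the wrist camera has in their place "T_tool_cam" (4x4, takes a point from camera to tool coordinates, whose origin is the TCP and whose axes are the tool frame's). Camera axes: x right, y down, z forward; pixel columns grow to the right and rows downward; lengths in m; the calibration is good to about 2 mm. A picture is of the moment at which its call begins: read the wrist's pose just before it.
A pose or a line that the arm cannot do raises manip.IKError and nothing moves.
- order.close_job(): hands the job in, once; it reports no verdict.
The state is a dict: "clock": time; "joint_pos": joint angles; "joint_velocities": joint speeds; "tau": joint torques, N m; "tool_pos": TCP position; "tcp_rot": TCP orientation; "contact_force": force on the tool from outside, world axes, zero at the start; "moment": the same for the moment, N m; "gripper_width": finger opening in m.
Only numpy, scipy, OpenCV 4.12 (cv2) and the standard library are available. Lean on these libraries where they do the work, as an engineer would, in place of code of your own. Each camera call takes 0.05 s, during which the arm holds its last target.

## Working session

There is one attempt and no reset: what is moved stays moved. The work goes in short steps, each a Python script; the robot and the scene stay as the last script left them, time stands still between calls to the robot, and variables do not carry over. Pictures are saved under pics/ and viewed, and the job is handed in when it is done.

```bash
ls; mkdir -p pics
python3 - <<'E'
from cell import manip,cams
import cv2,numpy as np,pickle
print(manip.state())
for n in("scene","side","wrist"):
    c=cams.capture(n); cv2.imwrite(f"pics/{n}0.png",c["image"]); pickle.dump(c,open(f"{n}0.pkl","wb"))
    print(n,c["intrinsics"],c.get("position"),c.get("orientation"),c.get("T_tool_cam"))
print(manip.state()["clock"])
E
```

```text
pics
{'clock': 0.0, 'joint_pos': array([ 1.13109767e+00,  2.64775361e-01,  1.60533760e+00, -3.89356896e-05,
        1.27370166e+00, -3.68928883e-02]), 'joint_velocities': array([ 0.00035171, -0.00051398,  0.00013547,  0.00135621,  0.00121054,
        0.00123303]), 'tau': array([ 8.09816593e-04, -5.02097440e+01, -3.56878245e+01,  7.28439633e-02,
        2.93712679e-02, -1.52100492e-04]), 'tool_pos': array([0.26431271, 0.6203411 , 0.2373927 ]), 'tcp_rot': array([ 0.31427547,  1.54809331, -0.31770006]), 'contact_force': array([-0.30166326,  0.44181528, -0.15319641]), 'moment': array([ 0.02684568,  0.0303158 , -0.00186974]), 'gripper_width': 0.0882597635608638}
scene [[391.36220754   0.         279.22877383]
 [  0.         391.36220754 213.69199432]
 [  0.           0.           1.        ]] [ 1.19644639 -0.87166809  0.81770569] [-2.07080577 -0.68444629  0.35420021] None
side [[487.51007961   0.         283.55702577]
 [  0.         487.51007961 212.68276511]
 [  0.           0.           1.        ]] [0.85318519 0.94768146 0.80309365] [-0.43049728 -2.64359605  1.37112583] None
wrist [[324.85290758   0.         281.90004747]
 [  0.         324.85290758 210.03647003]
 [  0.           0.           1.        ]] None None [[ 6.08827361e-04 -2.87347461e-01  9.57826219e-01 -1.45305137e-01]
 [ 9.99999411e-01 -6.85212189e-04 -8.41197462e-04 -5.84818670e-04]
 [ 8.98030155e-04  9.57826168e-01  2.87346874e-01 -7.46424074e-02]
 [ 0.00000000e+00  0.00000000e+00  0.00000000e+00  1.00000000e+00]]
0.15
```

View pics/scene0.png

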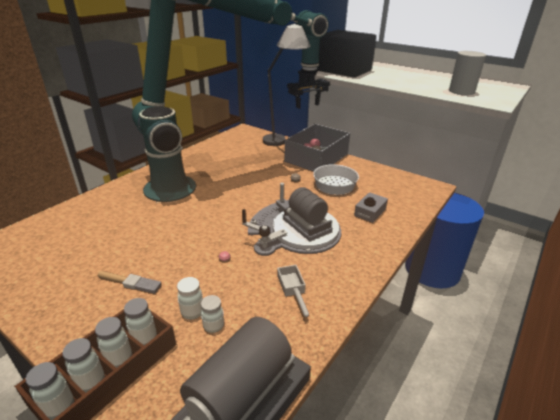

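View pics/side0.png

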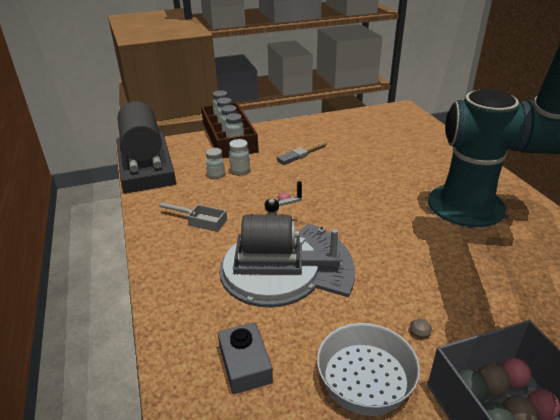

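View pics/wrist0.png

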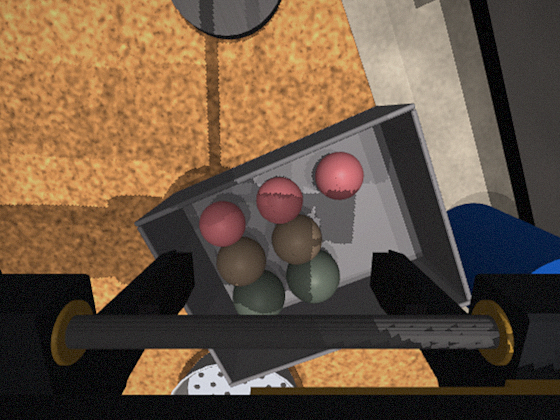

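The side view shows the cradle (barrel around 268,235), swing post near (334,240), knob hub at (271,205) and knob post at (299,188). The scene view shows the same from the far right. Next: depth points there, plus zoomed crops.

```bash
cat > h.py <<'E'
import numpy as np,cv2,pickle
from scipy.spatial.transform import Rotation as R
def pose(c,st=None):
    if c.get("T_tool_cam") is not None:
        T=np.eye(4);T[:3,:3]=R.from_rotvec(st["tcp_rot"]).as_matrix();T[:3,3]=st["tool_pos"]
        T=T@c["T_tool_cam"];return T[:3,:3],T[:3,3]
    return R.from_rotvec(c["orientation"]).as_matrix(),np.array(c["position"])
def ray(c,uv,st=None):
    Rm,p=pose(c,st);d=np.linalg.inv(c["intrinsics"])@np.array([uv[0],uv[1],1.])
    return p,Rm@d
def onplane(c,uv,z,st=None):
    p,d=ray(c,uv,st);return p+d*(z-p[2])/d[2]
def pts(c,st=None):
    Rm,p=pose(c,st);h,w=c["z_map"].shape;u,v=np.meshgrid(np.arange(w),np.arange(h))
    d=np.stack([u,v,np.ones_like(u)],-1)@np.linalg.inv(c["intrinsics"]).T
    return (d*c["z_map"][...,None])@Rm.T+p
def proj(c,X,st=None):
    Rm,p=pose(c,st);q=c["intrinsics"]@(Rm.T@(np.array(X)-p));return q[:2]/q[2]
E
python3 - <<'E'
from h import *
s=pickle.load(open("side0.pkl","rb"));P=pts(s)
for n,(u,v) in dict(post=(334,233),hub=(271,205),kpost=(299,183),barrel=(268,222),pebble=(284,197),agate=(421,326)).items():print(n,P[v,u].round(3))
cv2.imwrite("pics/sidecrop.png",cv2.resize(s["image"][160:310,200:380],None,fx=4.4,fy=4,interpolation=2))
q=pickle.load(open("scene0.pkl","rb"))
cv2.imwrite("pics/scenecrop.png",cv2.resize(q["image"][165:275,210:360],None,fx=5,fy=5,interpolation=2))
E
```

```text
post [0.478 0.142 0.12 ]
hub [ 0.567 -0.065  0.084]
kpost [ 0.484 -0.08   0.126]
barrel [0.621 0.094 0.152]
pebble [ 0.493 -0.185  0.018]
agate [0.381 0.381 0.028]
```

View pics/sidecrop.png

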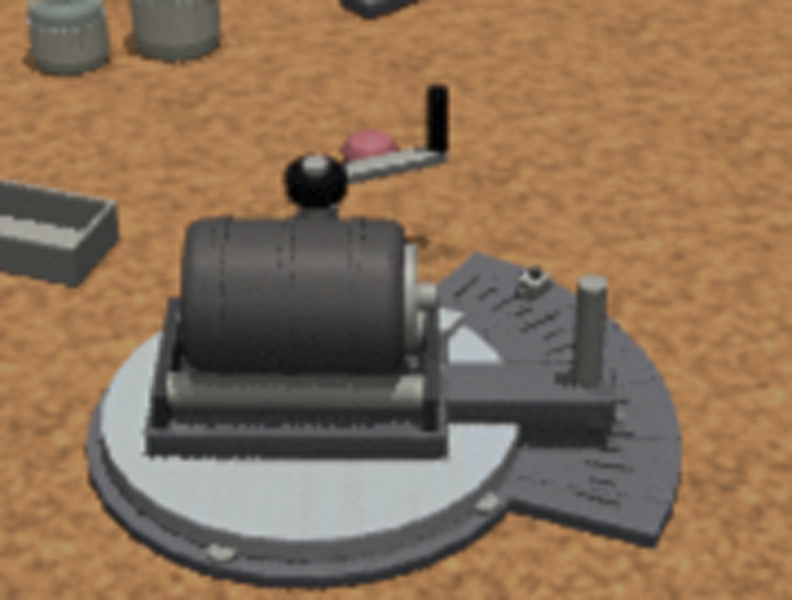

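View pics/scenecrop.png

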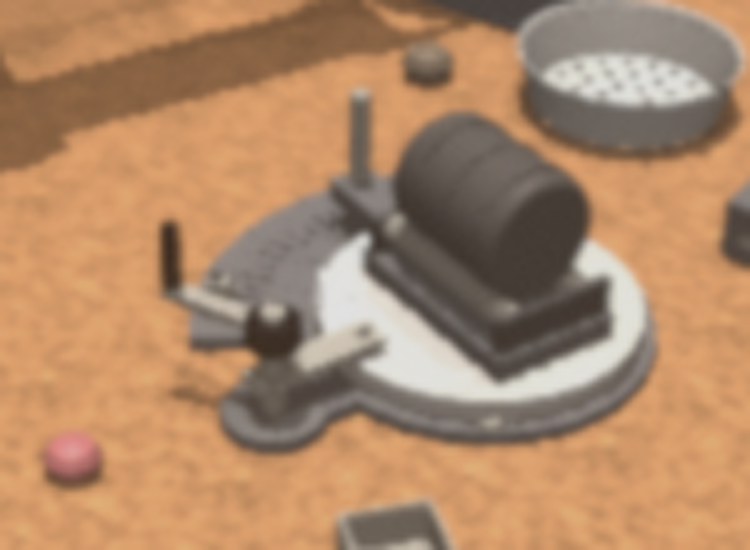

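The side crop shows the clip at about (321,229) full-frame, a bit right of the pointer, and the swing post at (334,233). The scene crop confirms the layout, with the pebble clear of the knob. Next I'll take a wrist view from above.

```bash
cat >> h.py <<'E'
def down(a):
    return R.from_matrix(np.array([[0,np.cos(a),np.sin(a)],[0,np.sin(a),-np.cos(a)],[-1,0,0]])).as_rotvec()
E
python3 - <<'E'
from h import *
from cell import manip,cams,inverse_kinematics
st=manip.state();M=R.from_rotvec(st["tcp_rot"]).as_matrix();print(M.round(2))
for a in (np.pi/2,-np.pi/2,0,np.pi):
    print(a,inverse_kinematics([0.55,0.02,0.30],down(a)))
E
```

```text
[[-0.    0.39  0.92]
 [-0.    0.92 -0.39]
 [-1.   -0.   -0.  ]]
1.5707963267948966 [-8.91065245e-03 -5.39960788e-03  1.79364467e+00 -4.44089210e-16
  1.35334759e+00 -1.57970698e+00]
-1.5707963267948966 [-8.91065245e-03 -5.39960788e-03  1.79364467e+00 -4.44089210e-16
  1.35334759e+00  1.56188567e+00]
0 [-8.91065245e-03 -5.39960788e-03  1.79364467e+00 -4.44089210e-16
  1.35334759e+00 -8.91065245e-03]
3.141592653589793 None
```

Run:
```python
from h import *
from cell import manip,cams,inverse_kinematics
manip.move_pose([0.48,0.02,0.30],down(np.pi/2))
st=manip.state();c=cams.capture("wrist");pickle.dump((c,st),open("w1.pkl","wb"));cv2.imwrite("pics/w1.png",c["image"]);print(st["clock"],st["tool_pos"],st["contact_force"])
```

```text
2.4417 [0.48010168 0.02052887 0.29994601] [ 0.3113568   0.20431538 -0.34650441]
```

View pics/w1.png

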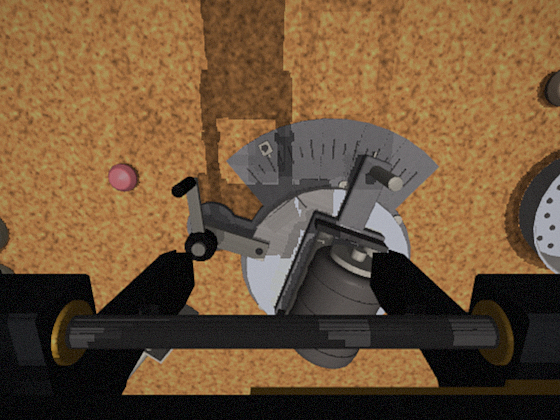

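The wrist view shows the knob hub at (201,246), its post from (193,182) up to (176,192), the clip at (265,149), the swing post top at (396,184), and the scale arc. Next: zoom in, then fit the scale arc and the turntable.

Run:
```python
from h import *
from scipy.optimize import least_squares
c,st=pickle.load(open("w1.pkl","rb"));im=c["image"];P=pts(c,st)
cv2.imwrite("pics/w1crop.png",cv2.resize(im[110:220,220:440],None,fx=3.6,fy=5,interpolation=2))
cv2.imwrite("pics/w1knob.png",cv2.resize(im[165:275,150:290],None,fx=5,fy=5,interpolation=2))
hsv=cv2.cvtColor(im,cv2.COLOR_BGR2HSV)
m=(hsv[...,1]<70).astype(np.uint8)
m[:, :215]=0;m[:,445:]=0;m[:100]=0;m[230:]=0
m=cv2.morphologyEx(m,cv2.MORPH_CLOSE,np.ones((5,5)))
out=[]
for u in range(235,432):
    v=np.nonzero(m[:,u])[0]
    if len(v): out.append((u,v[0]))
X=np.array([onplane(c,(u,v),0.012,st)[:2] for u,v in out])
f=lambda p:np.hypot(*(X-p[:2]).T)-p[2]
r=least_squares(f,[0.62,0.1,0.2],loss="soft_l1",f_scale=0.001)
print("free",r.x,np.abs(r.fun).mean());r2=least_squares(lambda p:f([*p,0.203]),[0.62,0.1],loss="soft_l1",f_scale=0.001);print(r2.x,np.median(np.abs(r2.fun)))
for n,(u,v) in dict(hub=(200,246),kptop=(177,191),post=(396,184),clip=(265,149),plate=(330,145),deck=(230,300)).items():print(n,P[v,u].round(4))
```

```text
free [0.61458318 0.08337389 0.20193268] 0.00033258624874532767
[0.6157281  0.08333817] 0.00029382599748561944
hub [ 0.5562 -0.0769  0.0896]
kptop [ 0.4809 -0.0858  0.126 ]
post [0.4741 0.1349 0.1244]
clip [ 0.4494 -0.0015  0.028 ]
plate [0.446  0.0832 0.0114]
deck [ 0.6861 -0.0613 -0.0013]
```

View pics/w1crop.png

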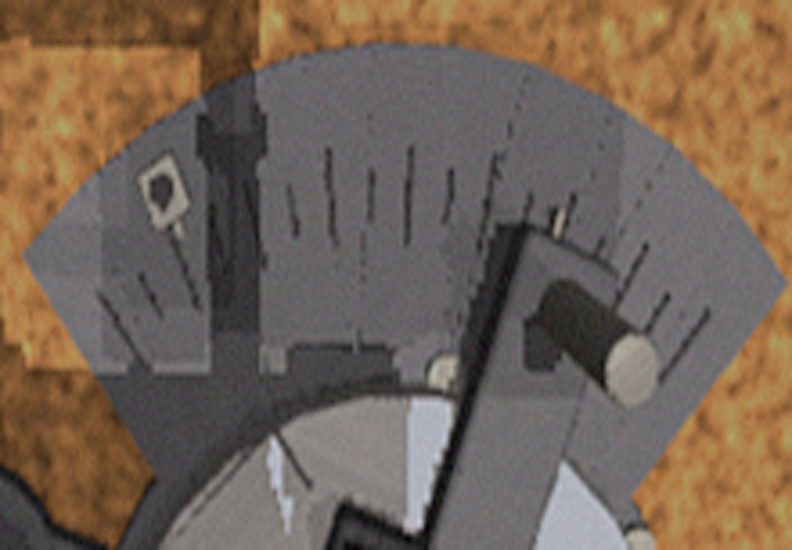

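View pics/w1knob.png

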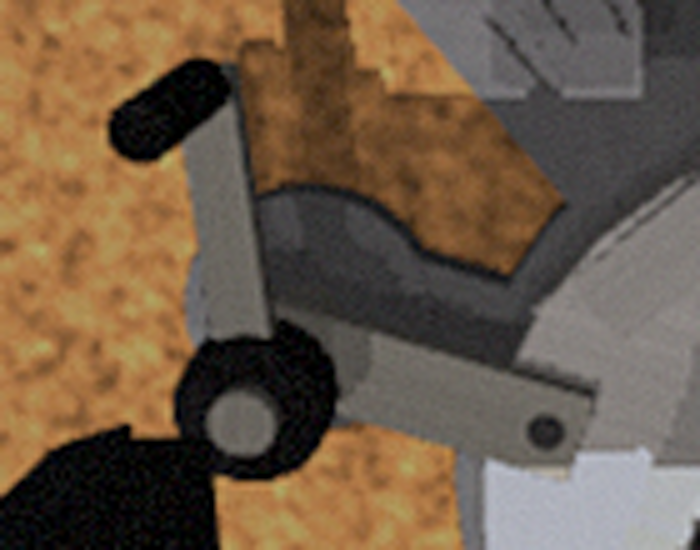

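The clip blade ends at about (270.6,157), the pointer tip shows at (375.5,151.5), the post top is centred at (396,184), the knob post top at (178.4,191) and the hub cap at (198.4,249.8).

Run:
```python
from h import *
c,st=pickle.load(open("w1.pkl","rb"))
pv=np.array([0.6155,0.0833])
for n,u,v,z in [("clipblade",270.6,157,.016),("clipbody",265,149,.028),("ptr",375.6,151.6,.016),("post",396.1,184,.124),("kp",178.4,191,.127),("hubcap",198.4,249.8,.09),("kpbase",194,180,.079)]:
    X=onplane(c,(u,v),z,st)[:2];d=pv-X;print(n,X.round(4),"r",np.hypot(*d).round(4),"ang",np.degrees(np.arctan2(d[1],d[0])).round(2))
s=pickle.load(open("side0.pkl","rb"));q=pickle.load(open("scene0.pkl","rb"))
# cross check w/ other views
for n,X in dict(post=[.4755,.1345,.124],kp=[.4815,-.0845,.127],pv=[.6155,.0833,.03]).items(): print(n,proj(s,X).round(1),proj(q,X).round(1))
```

```text
clipblade [0.4611 0.0051] r 0.1731 ang 26.86
clipbody [ 0.4494 -0.0015] r 0.1865 ang 27.05
ptr [0.4541 0.1426] r 0.172 ang -20.17
post [0.4742 0.1351] r 0.1505 ang -20.13
kp [ 0.4807 -0.0841] r 0.2149 ang 51.14
hubcap [ 0.5609 -0.079 ] r 0.1712 ang 71.42
kpbase [ 0.4791 -0.0807] r 0.2133 ang 50.25
post [334.  229.5] [281.6 183.2]
kp [299.5 181.5] [243.2 209.5]
pv [270.3 259.9] [305.1 224.5]
```

Every check agrees: pointer and clip radii are 172–173 mm, the post is at 150.5 mm and the knob arm is 80.3 mm. The cradle stands at −20.1° and the clip at +26.95°. Next I'll grip the knob post with the jaws tangential and loosen it.

```bash
cat >> h.py <<'E'
HUB=np.array([0.5609,-0.0790]);RK=0.0803;TH0=np.arctan2(-.0841+.0790,.4807-.5609)%(2*np.pi)
PV=np.array([0.6155,0.0833]);ZK=0.098
def kpose(th,z=ZK,hub=None,r=None):
    hub=HUB if hub is None else hub; r=RK if r is None else r
    return np.array([*(hub+r*np.array([np.cos(th),np.sin(th)])),z]),down(th-1.5*np.pi)
def ktan(f,th): # +: tool is resisted when turning ANTIclockwise (force on tool is clockwise)
    t=np.array([-np.sin(th),np.cos(th)]);n=np.array([np.cos(th),np.sin(th)])
    return -f[:2]@t, f[:2]@n
E
python3 - <<'E'
from h import *
from cell import manip,cams
th=TH0
p,r=kpose(th,0.22);manip.set_gripper(0.05,5);manip.move_pose(p,r)
p,r=kpose(th,0.14);manip.move_linear(p,0.15,r)
manip.dwell(.1);f0=manip.state()["contact_force"];print(f0)
p,r=kpose(th);manip.move_linear(p,0.1,r)
manip.set_gripper(0.0,6);manip.dwell(.1)
s=manip.state();print("grip",s["gripper_width"],s["contact_force"]-f0,ktan(s["contact_force"]-f0,th),s["tool_pos"],s["clock"])
manip.set_gripper(0.0,25)
for d in (0.03,0.08,0.15):
    p,r=kpose(TH0+d);manip.move_linear(p,0.04,r);manip.dwell(.1);s=manip.state()
    print(d,np.round(ktan(s["contact_force"]-f0,TH0+d),1),(s["contact_force"]-f0).round(1),s["gripper_width"].round(4),s["clock"].round(2))
np.save("f0.npy",f0)
E
```

```text
[-0.13702316 -0.03230616  0.36802394]
grip 0.013613747784889978 [ 0.4796579  -4.93728787  0.18657637] (np.float64(-4.957775748191712), np.float64(-0.16535671376074962)) [ 0.48105561 -0.08514629  0.0982965 ] 7.725Traceback (most recent call last):
  File "<stdin>", line 13, in <module>
AttributeError: 'float' object has no attribute 'round'
```

Run:
```python
from h import *
from cell import manip,cams
f0=np.load("f0.npy")
def rep(d):
    manip.dwell(.06);s=manip.state();f=s["contact_force"]-f0
    k=ktan(f,TH0+d);print(round(d,3),np.round(k,1),np.round(f[2],1),np.round(s["tool_pos"],4),round(s["gripper_width"],4),round(s["clock"],2));return k
rep(.03)
for d in (0.08,0.15,.25,.35,.5):
    p,r=kpose(TH0+d);manip.move_linear(p,0.06,r);rep(d)
```

```text
Traceback (most recent call last):
FileNotFoundError: [Errno 2] No such file or directory: 'f0.npy'
```

Run:
```python
from h import *
from cell import manip,cams
f0=np.array([-0.137,-0.032,0.368]);np.save("f0.npy",f0)
def rep(d):
    manip.dwell(.06);s=manip.state();f=s["contact_force"]-f0
    k=ktan(f,TH0+d);print(round(d,3),np.round(k,1),np.round(f[2],1),np.round(s["tool_pos"],4),round(s["gripper_width"],4),round(s["clock"],2));return k
rep(.03)
for d in (0.08,0.15,.25,.35,.5):
    p,r=kpose(TH0+d);manip.move_linear(p,0.06,r);rep(d)
```

```text
0.03 [2.  0.4] 2.4 [ 0.4811 -0.0862  0.0982] 0.0127 8.35
0.08 [3.9 1.5] 4.6 [ 0.4815 -0.09    0.0982] 0.0133 8.66
0.15 [4.  0.5] 4.8 [ 0.4825 -0.0958  0.0982] 0.0132 8.97
0.25 [3.7 0.7] 4.9 [ 0.4846 -0.1038  0.0982] 0.0129 9.31
0.35 [4.6 0.3] 5.5 [ 0.4874 -0.1113  0.0982] 0.0132 9.65
0.5 [3.1 0.5] 4.8 [ 0.493  -0.1219  0.0982] 0.0131 10.06
```

```bash
cat >> h.py <<'E'
def rep(manip,f0,d,dw=(0,.06)):
    o=[]
    for w in dw:
        if w: manip.dwell(w)
        s=manip.state();f=s["contact_force"]-f0;k=ktan(f,TH0+d)
        v=s["tool_pos"][:2]-HUB;tha=np.arctan2(v[1],v[0])%(2*np.pi)-TH0
        o.append(k[0]);print(round(d,3),"act %.3f r %.4f"%(tha,np.hypot(*v)),np.round(k,1),np.round(f[2],1),"w",round(s["gripper_width"],4),"t",round(s["clock"],2))
    return o
E
python3 - <<'E'
from h import *
from cell import manip,cams
f0=np.load("f0.npy")
rep(manip,f0,.5)
for d in (.7,.9,1.1,1.25):
    p,r=kpose(TH0+d);manip.move_linear(p,0.06,r);rep(manip,f0,d)
E
```

```text
0.5 act 0.501 r 0.0803 [3.1 0.5] 4.8 w 0.0131 t 10.06
0.5 act 0.500 r 0.0803 [2.6 0.3] 4.1 w 0.0131 t 10.12
0.7 act 0.699 r 0.0805 [ 2.5 -1.4] 5.3 w 0.0132 t 10.53
0.7 act 0.700 r 0.0804 [ 2.6 -0.4] 5.8 w 0.0132 t 10.59
0.9 act 0.897 r 0.0806 [ 4.  -0.9] 5.6 w 0.0132 t 11.01
0.9 act 0.896 r 0.0805 [ 4.  -1.3] 6.6 w 0.013 t 11.07
1.1 act 1.095 r 0.0807 [ 3.8 -0.5] 6.7 w 0.013 t 11.48
1.1 act 1.095 r 0.0807 [ 3.6 -0.8] 6.8 w 0.0129 t 11.54
1.25 act 1.243 r 0.0809 [ 3.6 -0.7] 6.3 w 0.0134 t 11.89
1.25 act 1.244 r 0.0809 [ 3.8 -1.3] 5.9 w 0.013 t 11.95
```

Run:
```python
from h import *
from cell import manip,cams
f0=np.load("f0.npy")
d=1.25
while d<1.55:
    d+=.025
    p,r=kpose(TH0+d);manip.move_linear(p,0.05,r)
    if rep(manip,f0,d,(0,))[0]>13: break
```

```text
1.275 act 1.256 r 0.0809 [ 5.9 -0.5] 8.9 w 0.0128 t 12.2
1.3 act 1.279 r 0.0809 [ 6.8 -0.3] 9.7 w 0.013 t 12.45
1.325 act 1.303 r 0.0809 [6.5 0.1] 9.1 w 0.0129 t 12.7
1.35 act 1.328 r 0.0810 [6.3 0.3] 8.9 w 0.0132 t 12.95
1.375 act 1.352 r 0.0810 [ 6.8 -0.7] 8.5 w 0.013 t 13.2
1.4 act 1.378 r 0.0810 [7.1 0.4] 8.6 w 0.0134 t 13.45
1.425 act 1.402 r 0.0810 [ 7.3 -0.9] 8.8 w 0.013 t 13.7
1.45 act 1.427 r 0.0810 [ 6.1 -0.1] 9.2 w 0.0127 t 13.95
1.475 act 1.435 r 0.0810 [11.  -1.3] 12.7 w 0.0131 t 14.2
1.5 act 1.436 r 0.0808 [16.3 -1. ] 16.4 w 0.013 t 14.45
```

The loose stop is felt at about 1.435 rad: the push rose from 7 N to 16 N and motion stopped. Next I'll release the knob, go to the swing post and swing the cradle.

```bash
cat >> h.py <<'E'
def cpose(yaw,z,r=0.1503):
    return np.array([*(PV-r*np.array([np.cos(yaw),np.sin(yaw)])),z]),down(yaw+np.pi/2)
Y0=np.radians(-20.14);YT=np.radians(26.93)
E
python3 - <<'E'
from h import *
from cell import manip,cams
d=1.43;p,r=kpose(TH0+d);manip.move_linear(p,0.05,r)
manip.set_gripper(0.05)
p[2]=0.19;manip.move_linear(p,0.25)
p,r=cpose(Y0,0.19);manip.move_pose(p,r);f0=manip.state()["contact_force"]
p,r=cpose(Y0,0.088);manip.move_linear(p,0.2,r)
manip.set_gripper(0,6);s=manip.state();print("grip",s["gripper_width"],s["contact_force"]-f0,s["tool_pos"],s["clock"])
manip.set_gripper(0,25)
N=4
for i in range(1,N+1):
    y=Y0+np.radians(12)*i/N
    p,r=cpose(y,0.088);manip.move_linear(p,0.08,r);s=manip.state();print(np.degrees(y).round(1),(s["contact_force"]-f0).round(1),(s["tool_pos"]-p).round(4),s["gripper_width"],s["clock"])
E
```

```text
grip 0.015491375888911056 [-0.4555611   0.35097661  2.47310724] [0.474749   0.13523289 0.08854307] 18.35
-17.1 [-0.6  2.4  4.9] [0.0004 0.0002 0.0005] 0.015213651792341696 18.8167
-14.1 [-0.3  1.2  5.7] [0.0004 0.0001 0.0005] 0.015283190789536749 19.0667
-11.1 [-0.8  1.2  4.9] [0.0005 0.0001 0.0005] 0.015062387881120787 19.3167
-8.1 [0.1 0.8 5.2] [0.0005 0.     0.0005] 0.015181822993205786 19.5667
```

Swinging freely at low drag. Continuing to the mark.

Run:
```python
from h import *
from cell import manip,cams
a=Y0+np.radians(12)
for y in np.linspace(a,YT,10)[1:]:
    p,r=cpose(y,0.088);manip.move_linear(p,0.08,r)
manip.dwell(.3)
s=manip.state();print((s["tool_pos"]-p).round(4),s["gripper_width"],s["clock"],s["contact_force"])
manip.set_gripper(0.06);s=manip.state();print(s["contact_force"])
p[2]=0.20;manip.move_linear(p,0.25)
manip.move_pose([0.48,0.06,0.28],down(np.pi/2))
st=manip.state();c=cams.capture("wrist");pickle.dump((c,st),open("w2.pkl","wb"));cv2.imwrite("pics/w2.png",c["image"]);print(st["clock"])
cv2.imwrite("pics/w2crop.png",cv2.resize(c["image"][100:220,170:330],None,fx=5,fy=5,interpolation=2))
```

```text
[0.0011 0.0001 0.0005] 0.01499058294964907 22.3417 [5.64690277 1.78413227 5.48495753]
[-0.04378955 -0.00612917  0.467231  ]
24.3333
```

View pics/w2.png

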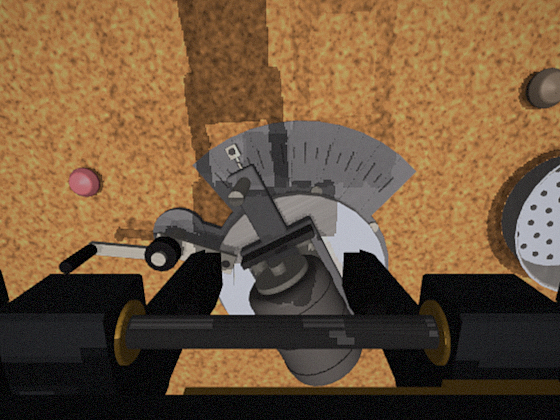

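View pics/w2crop.png

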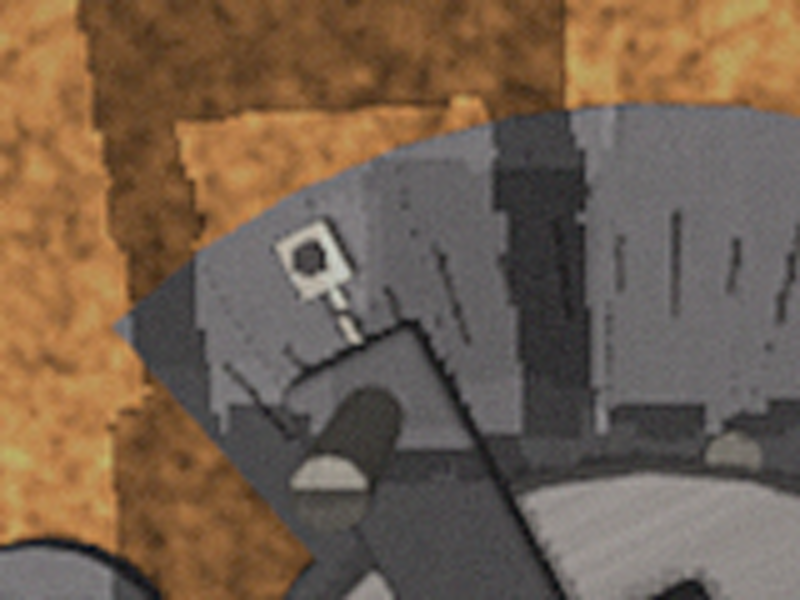

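The crop shows the pointer blade (343,315)–(358,342) running straight on from the clip's blade (330,290)–(343,308), so they are in line. I'll check this with angles.

Run:
```python
from h import *
c,st=pickle.load(open("w2.pkl","rb"))
for n,u,v,z in [("clipblade",336,299,.016),("ptrmid",351,329,.016),("meet",343,312,.016),("clipbody",312,260,.028),("post",331,493,.124)]:
    X=onplane(c,(170+u/5,100+v/5),z,st)[:2];d=PV-X;print(n,X.round(4),"r",np.hypot(*d).round(4),"ang",np.degrees(np.arctan2(d[1],d[0])).round(2))
for n,u,v,z in [("kp",65,266,.127),("hub",159,258,.09)]:print(n,onplane(c,(u,v),z,st).round(4))
print(kpose(TH0+1.43))
```

```text
clipblade [0.4596 0.0032] r 0.1753 ang 27.19
ptrmid [0.4671 0.0067] r 0.167 ang 27.31
meet [0.4628 0.0048] r 0.1717 ang 27.2
clipbody [ 0.4486 -0.0006] r 0.1868 ang 26.68
post [0.4818 0.0158] r 0.1498 ang 26.79
kp [ 0.551  -0.1581  0.127 ]
hub [ 0.5593 -0.0782  0.09  ]
(array([ 0.55469973, -0.15906027,  0.098     ]), array([ 1.26590319,  1.17165581, -1.26590319]))
```

Pointer and mark agree to about 0.3° (<1 mm). Now tightening in small steps, reading the push after each step.

```bash
cat > tight.py <<'E'
from h import *
from cell import manip,cams
f0=np.load("fk.npy")
m0=np.load("mk.npy")
def run(d,step,stop,n):
    ks=[]
    for i in range(n):
        d-=step
        p,r=kpose(TH0+d);manip.move_linear(p,0.05,r)
        s=manip.state();f=s["contact_force"]-f0;k=-ktan(f,TH0+d)[0]
        v=s["tool_pos"][:2]-HUB;tha=np.arctan2(v[1],v[0])%(2*np.pi)-TH0
        ks.append(k);print("%.3f act %.3f r %.4f push %.1f rad %.1f fz %.1f mz %.2f t %.2f"%(d,tha,np.hypot(*v),k,ktan(f,TH0+d)[1],f[2],(s["moment"]-m0)[2],s["clock"]))
        if k>stop: break
    return d
E
python3 - <<'E'
from h import *
from cell import manip,cams
d=1.42
p,r=kpose(TH0+d,0.17);manip.set_gripper(0.05,6);manip.move_pose(p,r)
s=manip.state();np.save("fk.npy",s["contact_force"]);np.save("mk.npy",s["moment"])
p,r=kpose(TH0+d);manip.move_linear(p,0.15,r)
manip.set_gripper(0,6);s=manip.state();print(s["gripper_width"],s["contact_force"],s["clock"]);manip.set_gripper(0,25)
from tight import run
d=run(d,0.035,9.5,10);np.save("d.npy",d)
E
```

```text
0.013920834396383093 [-0.07472344  0.77677884  1.16955797] 27.1667
1.385 act 1.406 r 0.0804 push 4.7 rad 1.4 fz -1.9 mz 0.05 t 27.63
1.350 act 1.372 r 0.0804 push 4.8 rad -0.9 fz -2.3 mz 0.06 t 27.88
1.315 act 1.338 r 0.0803 push 4.6 rad 0.3 fz -2.7 mz 0.03 t 28.13
1.280 act 1.302 r 0.0803 push 5.3 rad -0.4 fz -2.5 mz 0.08 t 28.38
1.245 act 1.268 r 0.0803 push 5.0 rad -0.7 fz -2.4 mz 0.06 t 28.63
1.210 act 1.233 r 0.0802 push 5.0 rad -0.2 fz -2.8 mz 0.03 t 28.88
1.175 act 1.198 r 0.0802 push 4.3 rad 0.0 fz -2.7 mz 0.08 t 29.13
1.140 act 1.163 r 0.0802 push 5.1 rad -0.7 fz -2.3 mz 0.09 t 29.38
1.105 act 1.128 r 0.0801 push 4.4 rad -1.4 fz -2.8 mz 0.08 t 29.63
1.070 act 1.093 r 0.0801 push 5.6 rad 0.7 fz -2.1 mz 0.07 t 29.88
```

Run:
```python
from tight import *
d=float(np.load("d.npy"))
d=run(d,0.008,9.5,8)
manip.dwell(.5);s=manip.state();print(-ktan(s["contact_force"]-f0,TH0+d)[0])
d=run(d,0.05,9.5,6);np.save("d.npy",d)
```

```text
1.062 act 1.089 r 0.0801 push 6.7 rad -1.0 fz -2.8 mz 0.08 t 30.13
1.054 act 1.082 r 0.0801 push 5.7 rad -1.3 fz -3.0 mz 0.10 t 30.38
1.046 act 1.074 r 0.0801 push 5.9 rad -0.5 fz -3.6 mz 0.13 t 30.63
1.038 act 1.066 r 0.0800 push 6.1 rad -0.3 fz -3.8 mz 0.16 t 30.88
1.030 act 1.059 r 0.0801 push 6.2 rad -0.5 fz -3.2 mz 0.04 t 31.13
1.022 act 1.050 r 0.0800 push 6.1 rad -2.1 fz -3.2 mz 0.10 t 31.38
1.014 act 1.042 r 0.0801 push 6.6 rad -1.5 fz -2.7 mz 0.12 t 31.63
1.006 act 1.035 r 0.0800 push 6.2 rad -1.1 fz -3.4 mz 0.07 t 31.88
6.192676759454116
0.956 act 0.977 r 0.0800 push 4.5 rad -1.5 fz -2.1 mz 0.03 t 32.63
0.906 act 0.929 r 0.0799 push 5.3 rad -0.8 fz -2.7 mz 0.07 t 32.88
0.856 act 0.884 r 0.0799 push 7.3 rad -1.0 fz -4.2 mz 0.08 t 33.13
0.806 act 0.840 r 0.0799 push 8.2 rad -1.1 fz -4.0 mz 0.16 t 33.38
0.756 act 0.799 r 0.0797 push 10.1 rad -1.5 fz -7.3 mz 0.09 t 33.63
```

Bite begins near 0.9 rad, and the push is now about 5 N above the free level. One tiny step to compare with the small-step free reading of 6.2 N, which should correspond to a true 8.5 N.

Run:
```python
from tight import *
d=0.756
d=run(d,0.004,12,2);np.save("d.npy",d)
```

```text
0.752 act 0.798 r 0.0797 push 11.1 rad -0.4 fz -7.3 mz 0.14 t 33.88
0.748 act 0.798 r 0.0797 push 11.2 rad -1.1 fz -8.6 mz 0.09 t 34.13
```

The knob is holding at 0.798 rad with about 11.2 N measured (roughly 13 N true). Next I'll unload, release, retreat and look.

Run:
```python
from tight import *
d=0.785;p,r=kpose(TH0+d);manip.move_linear(p,0.03,r);s=manip.state()
v=s["tool_pos"][:2]-HUB;print((np.arctan2(v[1],v[0])%(2*np.pi))-TH0,-ktan(s["contact_force"]-f0,TH0+d)[0])
manip.set_gripper(0.06);p[2]=0.2;manip.move_linear(p,0.2)
manip.move_pose([0.48,0.06,0.28],down(np.pi/2))
st=manip.state();c=cams.capture("wrist");pickle.dump((c,st),open("w3.pkl","wb"));cv2.imwrite("pics/w3.png",c["image"]);print(st["clock"],st["contact_force"])
cv2.imwrite("pics/w3crop.png",cv2.resize(c["image"][100:220,170:330],None,fx=5,fy=5,interpolation=2))
```

```text
0.8017366003300994 4.687842297290823
37.525 [ 0.51218308 -0.13527953 -0.04561071]
```

View pics/w3.png

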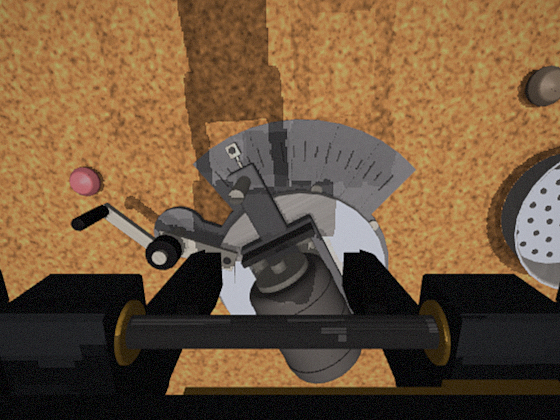

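View pics/w3crop.png

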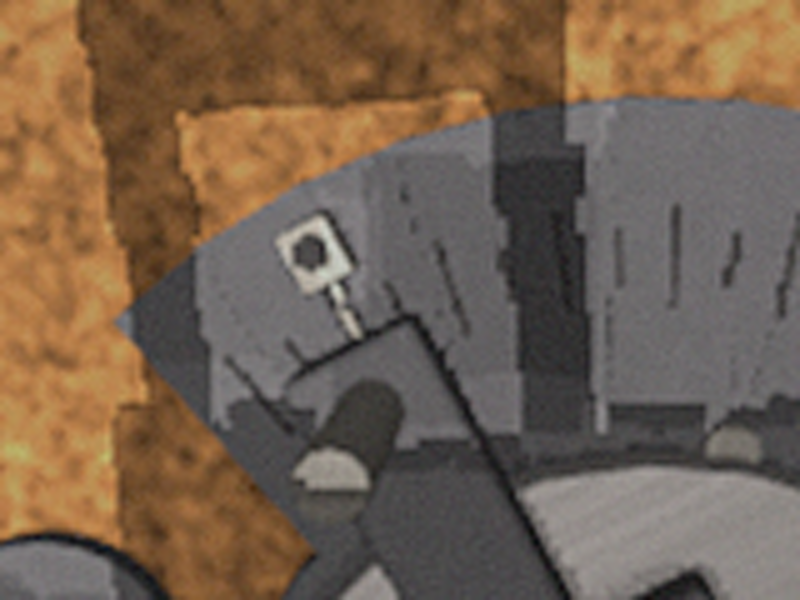

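The pictures show the pointer still in line with the clip's blade, and the knob left at about 0.8 rad. Nothing else has moved, so I'll hand in.

```bash
python3 -c "
from cell import order;order.close_job()"
```

```text
the job is handed in; nothing more can be done
```

The cradle is set to the clip's mark and the knob is tight again. The job was handed in just after 37.5 s on the clock, and no verdict came back.

- **Loosening:** I backed the knob off to its loose stop, about 1.435 rad from the start. There the push rose from 7 to 16 N and the knob stopped turning.
- **Setting the angle:** I swung the cradle by its post from −20.1° to about +27°. In the last picture, taken after clamping, the pointer blade runs straight into the clip's blade. Before clamping, the two measured within about 0.3° of each other (under 1 mm).
- **Tightening:** The shoe began to bite at about 0.9 rad. I stopped at about 0.80 rad, with the push 5 N above its free level.
- **Other items:** The last wrist view showed the pink and grey-brown pebbles and the visible edge of the sieve pan where they were. I did not check the jars, scoop, brush or start button again, but the arm did not go near them.

**Tightness uncertain:** The force sensor read the free knob at about 6.2 N in small steps, against the stated 8–9 N. I therefore judged tightness by the rise above that free level, not the raw 11.2 N. That puts the true push at about 13–14 N, inside the 11–15 N window. I could not measure the shoe force directly.

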